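Clear the test bench: tins, weights and stoppers back to their trays

ROBOT

A 6-joint arm with a two-finger parallel gripper is mounted at the origin on the work surface. World frame = base frame: x ahead of the robot, y to its left, z up, the work surface at z = 0. Lengths are in m, angles in degrees, forces in N, time in s.
With the tool pointing down it reaches from about 0.25 to 0.775 m from the base axis. Payload 8.9 kg.
Tool frame: the origin (TCP) lies between the finger pads; the fingertips stand 22 mm ahead of it and the grasp point (between the pads) lies 3 mm ahead of it (manip.tcp_to_tips is the distance from the TCP to the fingertips, in m); z points along the fingers, y is the line along which they close (so a half turn about z gives the same grasp; the last joint's range is limited). The gripper opens to 85 mm and grips with 20 to 120 N. Pads are 22 mm wide; open, the fingers measure 114 mm over their backs; the gripper's body (76 mm by 85 mm) begins 54 mm behind the grasp point. The pads swing forward as they close: fully open they stand 13 mm farther back than shut.
Start: joints at [-82.867, 16.656, -8.789, 64.555, 0, 82.019], TCP at [0.137, -0.507, 0.253] pointing down, gripper open.
Joint ranges: [-144.48, 144.48], [-52.06, 99.96], [-74.48, 78.29], [-112.23, 115.85], [-86.99, 84.42], [-180, 180]. Speed limits (degrees/s): [127.2, 127.2, 159.86, 180, 180, 180].

INTERFACE

Orientations are given as a 3x3 rotation matrix whose columns are the frame's x, y, z axes.
In Python, from station import manip, cams gives the robot as it stands.
- The arm moves only by the tool jog_arm, never from a script. Its argument "motion" is a list of rows, each a list of 7 numbers: the shift along the tool's x, y, z in mm, then the turn, a rotation vector about the tool's x, y, z in rad, then the finger opening in mm, from 0 to 85.4. In form: [[dx, dy, dz, rx, ry, rz, gripper], ...]. A call has 1 to 5 rows; each row shifts and turns the commanded pose from where the row before left it, along the tool's axes as they then stand; what a row does not reach is not made up. A row lasts 1/12 s, in which the tool goes at most 41.7 mm and 7.16 degrees, less where a joint would pass 70% of its speed; a pose out of reach is approached as far as the arm can. A call with a gripper value outside its range is refused whole. The fingers move at their own pace and stop on an object; "force" is the grip in N (left out, the last holds). Time passes only in rows, so rows that do not move let the fingers close. It gives the time, the measured TCP pose, the force, the opening and the grip force at its end, in the units of the state.
- manip.observe(): the state, without advancing time (a new reading comes with each control period).
- cams.capture(name): name is "scene" or "top" or "wrist"; returns the picture (400x640x3 uint8, red, green, blue); there is no depth.
- cams.camera_model(name): a dict with "fx", "fy", "cx", "cy" (pixels), "position" and "orientation" of the camera in the world. Camera axes: x right, y up, looking along -z (the intrinsics and any distortion apply to the point x, -y, -z); pixel columns grow to the right and rows downward; lengths in m; the calibration is good to about 2 mm. A picture is of the moment at which its call begins: read the wrist's pose just before it. camera_model takes no time and is no camera call; for the wrist camera it gives the pose at the moment of the call.
- manip.job_done(): hands the job in; it is judged then, once.
The state is a dict: "t": time; "joint_pos": joint angles; "joint_vel": joint speeds; "joint_efforts": joint torques, N m; "tcp_pos": TCP position; "orientation": TCP orientation; "wrist_force": force on the tool from outside, world axes, zero at the start; "ft_torque": the same for the moment, N m; "width": finger opening in m; "gripper_force": force on a finger pad.
Only numpy, scipy, OpenCV 4.12 (cv2) and the standard library are available. Lean on these libraries where they do the work, as an engineer would, in place of code of your own. Each camera call takes 0.05 s, during which the arm holds its last target. There are 200 camera calls.

TASK

Clear the bench after the test: put each of the five loose pieces (one tin, two weights, two rubber stoppers) into the blue tray that already holds a sample of its kind. Set every piece down upright, flat on the tray's floor, and let go of it; do not disturb the bottle or the beaker beside the trays.

Things in the scene. Friction and masses are not known exactly. Their poses are not given: they have to be found in the camera images.
- tin: Loose open aluminium sample tin, straight round cup, 55 mm outside diameter, 35 mm high, wall 2.5 mm, open end up, about 40 g. Starts standing upright on the bench; origin at the centre of its underside, z up along its axis.
- weight_large: Loose larger steel laboratory weight, cylinder 30 mm diameter and 32 mm high with a 20 mm diameter knob on top, 46 mm high in all, about 200 g. Starts standing upright on the bench; origin at the centre of its underside, z up along its axis.
- weight_small: Loose smaller steel laboratory weight, cylinder 24 mm diameter and 27 mm high with a 16 mm diameter knob on top, 38 mm high in all, about 100 g. Starts standing upright on the bench; origin at the centre of its underside, z up along its axis.
- stopper_large: Loose larger black rubber stopper, plain solid cone standing on its wide end: 40 mm diameter below, 34 mm on top, 36 mm high, about 45 g. Starts standing upright on the bench; origin at the centre of its underside, z up along its axis.
- stopper_small: Loose smaller black rubber stopper, plain solid cone standing on its wide end: 34 mm diameter below, 29 mm on top, 32 mm high, about 28 g. Starts standing upright on the bench; origin at the centre of its underside, z up along its axis.
- tray_tin: Fixed blue enamelled tray, 90 (x) x 166 (y) mm, turned up to 9 degrees; origin: centre of its underside. Inner floor 84 x 160 mm, 3 mm above the origin; lip 3 mm thick, top 12 mm above the origin. Fixed on its centre line stands the sample that marks it: an open aluminium tin, 55 mm diameter, 35 mm high, centred at y = -50 mm. The rest is free, e.g. y = +35 mm for the tin.
- tray_weight: Fixed blue enamelled tray, 90 (x) x 166 (y) mm, turned up to 9 degrees; origin: centre of its underside. Inner floor 84 x 160 mm, 3 mm above the origin; lip 3 mm thick, top 12 mm above the origin. Fixed on its centre line stands the sample that marks it: a steel weight like the larger loose one, centred at y = -55 mm. The rest is free, e.g. y = 0 and y = +52 mm for the weights.
- tray_stopper: Fixed blue enamelled tray, 90 (x) x 166 (y) mm, turned up to 9 degrees; origin: centre of its underside. Inner floor 84 x 160 mm, 3 mm above the origin; lip 3 mm thick, top 12 mm above the origin. Fixed on its centre line stands the sample that marks it: a black stopper like the larger loose one, centred at y = -55 mm. The rest is free, e.g. y = 0 and y = +52 mm for the stoppers.
- bottle: Bystander: standing amber bottle, 60 mm diameter, 150 mm high, left of the trays; origin at the centre of its underside. Not to be moved.
- beaker: Bystander: standing open steel beaker, 76 mm diameter, 100 mm high, right of the trays; origin at the centre of its underside. Not to be moved. (A fixed white balance, 66 mm high, stands on the bench beyond the trays, from x = 745 mm on.)

How it is judged (in metres and radians):
At the end, for the whole second after the job is handed in: Tin in the tin tray, both weights in the weight tray, both stoppers in the stopper tray: each with its centre inside that tray, its underside on the tray floor (within 4 mm), upright as it started (within 0.1 rad), and at rest (x of tin in the frame of tray_tin between -0.041 and 0.041 m and y of tin in the frame of tray_tin between -0.08 and 0.08 m and z of tin in the frame of tray_tin between 0.0005 and 0.007 m and angle between each of tin, weight_large, weight_small, stopper_large, stopper_small's own z axis and vertical below 0.1 rad and linear speed of each of tin, weight_large, weight_small, stopper_large, stopper_small below 0.02 m/s and angular speed of each of tin, weight_large, weight_small, stopper_large, stopper_small below 0.2 rad/s and x of weight_large in the frame of tray_weight between -0.041 and 0.041 m and y of weight_large in the frame of tray_weight between -0.08 and 0.08 m and z of weight_large in the frame of tray_weight between 0.0005 and 0.007 m and x of weight_small in the frame of tray_weight between -0.041 and 0.041 m and y of weight_small in the frame of tray_weight between -0.08 and 0.08 m and z of weight_small in the frame of tray_weight between 0.0005 and 0.007 m and x of stopper_large in the frame of tray_stopper between -0.041 and 0.041 m and y of stopper_large in the frame of tray_stopper between -0.08 and 0.08 m and z of stopper_large in the frame of tray_stopper between 0.0005 and 0.007 m and x of stopper_small in the frame of tray_stopper between -0.041 and 0.041 m and y of stopper_small in the frame of tray_stopper between -0.08 and 0.08 m and z of stopper_small in the frame of tray_stopper between 0.0005 and 0.007 m); the robot touches nothing.
It fails at once if the bottle is pushed or lifted more than 20 mm or tipped (distance of bottle from where it was at the start of the episode above 0.02 m or angle between bottle's own z axis and vertical above 0.3 rad).
It fails at once if the beaker is pushed or lifted more than 20 mm or tipped (distance of beaker from where it was at the start of the episode above 0.02 m or angle between beaker's own z axis and vertical above 0.3 rad).
It also fails if it takes over 115 s, if anything falls off the work surface, if the arm or the gripper's body presses on something with over 40 N, if the wrist force passes 120 N, or if a joint passes its speed limit or range.

## Working session

There is one attempt and no reset: what is moved stays moved. The work goes in short steps, Python scripts to look and compute and a tool call to move; the robot and the scene stay as the last step left them, time stands still between calls to the robot, and variables do not carry over. Pictures are saved under pics/ and viewed, at most 14 in all, crops included, and the job is handed in when it is done.

Besides the shell and the picture viewer there is one more tool, called as name(argument=value, ...), one argument or row to a line, values as JSON. jog_arm: Moves the arm, as the interface text tells. Its arguments: {"type":"object","properties":{"motion":{"type":"array","items":{"type":"array","items":{"type":"number"}}},"force":{"type":"number"}},"required":["motion"]}

```bash
mkdir -p pics; ls; python3 - <<'E'
from station import manip, cams
import cv2
s=manip.observe(); print(s['t'],s['tcp_pos'],s['orientation'],s['width'])
for n in ('scene','top'):
    im=cams.capture(n); cv2.imwrite(f'pics/{n}0.png',im[...,::-1]); print(cams.camera_model(n))
E
```

```text
pics
0.0 [ 0.13685993 -0.50642509  0.25274019] [[ 9.65400996e-01  2.60769805e-01 -1.62294207e-04]
 [ 2.60769791e-01 -9.65400136e-01  1.30105447e-03]
 [ 1.82596871e-04 -1.29836071e-03 -9.99999140e-01]] 0.08530123796710969
{'fx': 375.19096918125865, 'fy': 375.19096918125865, 'cx': 323.4967417856664, 'cy': 196.15847142274876, 'position': array([ 1.17785805, -0.47223303,  0.60558546]), 'orientation': array([[ 0.57455901, -0.46975917,  0.67023001],
       [ 0.81845886,  0.32711317, -0.47235799],
       [ 0.00265343,  0.81995323,  0.57242437]])}
{'fx': 391.58441504398354, 'fy': 391.58441504398354, 'cx': 317.0159708436967, 'cy': 200.70064156578266, 'position': array([0.45515772, 0.01162455, 1.16261248]), 'orientation': array([[-0.02827959,  0.99579182, -0.08717179],
       [-0.99939264, -0.02638957,  0.02275844],
       [ 0.02036224,  0.08776244,  0.9959333 ]])}
```

View pics/top0.png

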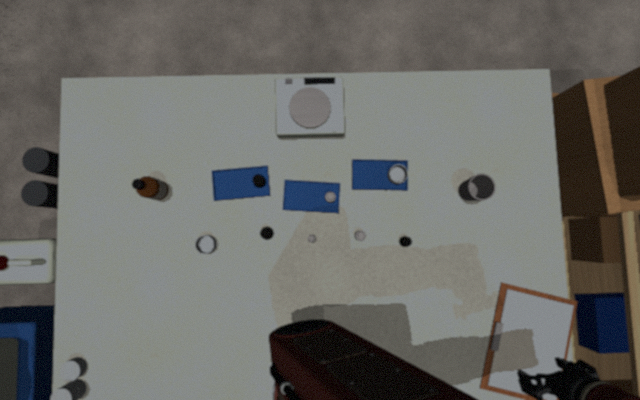

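View pics/scene0.png

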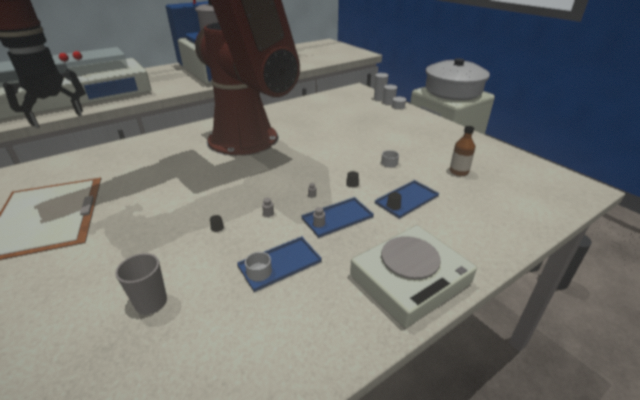

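The top view (image up = +x, left = +y) shows trays for stoppers (240,183), weights (312,196) and tins (380,174). The loose pieces are the tin (206,244), a stopper (267,233), a weight (312,239), a weight (360,235) and a stopper (405,241). The bottle is at (150,187) and the beaker at (476,187). In the scene view, the same loose pieces run tin (390,158), stopper (352,179), weight (312,190), weight (268,207), stopper (217,223).

```bash
cat > h.py <<'E'
import numpy as np, cv2
from station import manip, cams
def ray(m,px):
    px=np.asarray(px,float)
    d=np.stack([(px[...,0]-m['cx'])/m['fx'],-(px[...,1]-m['cy'])/m['fy'],-np.ones(px.shape[:-1])],-1)
    d=d@m['orientation'].T
    return m['position'],d
def plane(m,px,z):
    o,d=ray(m,px); return o+d*((z-o[2])/d[...,2])[...,None]
def proj(m,P):
    p=(np.asarray(P)-m['position'])@m['orientation']
    return np.array([m['cx']-m['fx']*p[...,0]/p[...,2],m['cy']+m['fy']*p[...,1]/p[...,2]]).T
def tri(rays):
    A=np.zeros((3,3));b=np.zeros(3)
    for o,d in rays:
        d=d/np.linalg.norm(d);M=np.eye(3)-np.outer(d,d);A+=M;b+=M@o
    X=np.linalg.solve(A,b)
    return X,[np.linalg.norm((np.eye(3)-np.outer(d,d)/(d@d))@(X-o)) for o,d in rays]
def near(mask,px,r=25):
    n,l,st,c=cv2.connectedComponentsWithStats(mask.astype(np.uint8))
    best=None
    for i in range(1,n):
        if st[i,4]>=8 and np.hypot(*(c[i]-px))<r and (best is None or st[i,4]>st[best,4]): best=i
    return (c[best],st[best],(l==best).astype(np.uint8)) if best else (None,None,None)
E
python3 - <<'E'
from h import *
top=cv2.imread('pics/top0.png');sc=cv2.imread('pics/scene0.png')
mt,ms=[cams.camera_model(n) for n in('top','scene')]
def masks(im,px,k=18):
    # difference to local bench colour
    x,y=map(int,px);r=im[y-k:y+k,x-k:x+k].astype(float)
    bg=np.median(r.reshape(-1,3),0); d=np.linalg.norm(im.astype(float)-bg,axis=2)
    m=np.zeros(im.shape[:2],bool); m[y-k:y+k,x-k:x+k]=d[y-k:y+k,x-k:x+k]>40
    return m
names={'tin':((206,244),(390,158)),'sA':((267,233),(352,179)),'wA':((312,239),(312,190)),'wB':((360,235),(268,207)),'sB':((405,241),(217,223))}
for n,(a,b) in names.items():
    ca,sa,_=near(masks(top,a),a,12); cb,sb,_=near(masks(sc,b),b,12)
    if ca is None or cb is None: print(n,ca,cb);continue
    X,e=tri([ray(mt,ca),ray(ms,cb)]);print(n,ca.round(1),sa,cb.round(1),sb,X.round(4),np.round(e,4),plane(mt,ca,.018).round(4))
hsv=cv2.cvtColor(top,cv2.COLOR_BGR2HSV)
blue=cv2.inRange(hsv,(100,120,40),(130,255,255))>0
for n,p in {'stop':(240,183),'weight':(312,196),'tin':(380,174)}.items():
    c,s,m=near(blue,p,25)
    cn=max(cv2.findContours(m,0,1)[0],key=cv2.contourArea)
    q=plane(mt,cn[:,0,:],.010)[:,:2]
    (cx,cy),(w,h),an=cv2.minAreaRect((q*1000).astype(np.float32))
    print(n,s,round(cx,1),round(cy,1),round(w,1),round(h,1),round(an,2))
big=cv2.resize(top[140:265,180:430],None,fx=3.2,fy=3.2,interpolation=cv2.INTER_CUBIC);cv2.imwrite('pics/c1.png',big)
E
```

```text
tin [213.1 243.6] [207 234  11  20  95] [389.5 158.9] [380 150  19  18 297] [0.443  0.2931 0.0225] [0.0062 0.0062] [0.4389 0.2894 0.018 ]
sA [266.5 232.6] [260 226  15  14 166] [352.5 179.2] [346 170  14  18 224] [0.4657 0.1345 0.0164] [0.0007 0.0007] [0.4661 0.1349 0.018 ]
wA [313.3 238.4] [310 235   6   8  25] [311.8 190.9] [307 184  10  14 111] [0.4466 0.0008 0.016 ] [0.0017 0.0017] [ 0.4457 -0.0007  0.018 ]
wB [357.2 234.1] [354 230  10  10  46] [267.7 208.2] [262 200  12  17 177] [ 0.452  -0.1336  0.0159] [0.0049 0.0049] [ 0.4544 -0.129   0.018 ]
sB [404.8 241.2] [398 235  15  13 134] [216.1 223.2] [209 214  16  19 229] [ 0.4291 -0.2701  0.0137] [0.0015 0.0015] [ 0.4299 -0.2677  0.018 ]
stop [ 213  167   56   33 1444] 615.3 209.8 85.3 160.2 3.74
weight [ 284  181   55   31 1413] 570.5 2.5 159.2 84.8 84.98
tin [ 353  160   54   30 1178] 629.7 -203.2 159.1 84.7 87.35
```

View pics/c1.png

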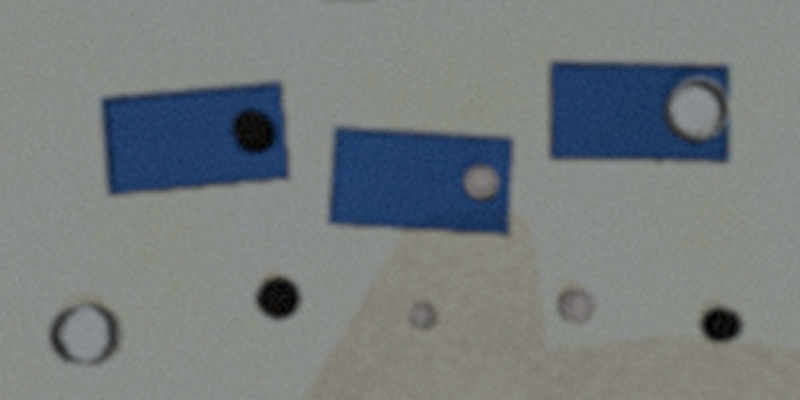

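The crop shows the left stopper (278,298) is clearly larger than the right one (721,324). The weight at (422,315) is the small one, (576,305) is the large one, and the tin is at (85,333). Triangulated mid-heights of about 14–22 mm fit pieces standing on the bench. I'll turn the tool so the fingers close along world x, which makes tool x = world y and tool y = world x, then move toward the small stopper.

jog_arm(
  motion=[
    [0,0,0,0,0,-0.119,85],
    [0,0,0,0,0,-0.119,85],
    [0,0,0,0,0,-0.119,85],
    [0,0,0,0,0,-0.119,85],
    [0,0,0,0,0,-0.119,85],
  ],
  force=40,
)

```text
t: 0.52
tcp_pos: [0.1369, -0.5066, 0.253]
orientation: [[0.649, 0.761, -0.0], [0.761, -0.649, 0.001], [0.001, -0.001, -1.0]]
wrist_force: [0.1, -0.7, 0.1]
width: 0.0853
gripper_force: 0.0
```

jog_arm(
  motion=[
    [0,0,0,0,0,-0.119,85],
    [0,0,0,0,0,-0.119,85],
    [0,0,0,0,0,-0.119,85],
    [0,0,0,0,0,-0.119,85],
    [0,0,0,0,0,-0.119,85],
  ],
)

```text
t: 0.93
tcp_pos: [0.1369, -0.5066, 0.253]
orientation: [[0.111, 0.994, -0.0], [0.994, -0.111, 0.001], [0.001, -0.0, -1.0]]
wrist_force: [0.3, 0.1, 0.1]
width: 0.0851
gripper_force: 0.0
```

jog_arm(
  motion=[
    [0,0,0,0,0,-0.117,85],
    [0,29,0,0,0,0,85],
    [0,29,0,0,0,0,85],
    [24,29,0,0,0,0,85],
    [24,29,0,0,0,0,85],
  ],
)

```text
t: 1.35
tcp_pos: [0.2538, -0.4585, 0.2526]
orientation: [[0.001, 1.0, -0.0], [1.0, -0.001, 0.001], [0.001, -0.0, -1.0]]
wrist_force: [0.7, -0.0, 1.2]
width: 0.0851
gripper_force: 0.0
```

jog_arm(
  motion=[
    [24,29,0,0,0,0,85],
    [24,29,0,0,0,0,85],
    [24,29,0,0,0,0,85],
    [24,29,0,0,0,0,85],
    [0,0,0,0,0,0,85],
  ],
)

```text
t: 1.77
tcp_pos: [0.3726, -0.3587, 0.2531]
orientation: [[-0.005, 1.0, 0.001], [1.0, 0.005, 0.002], [0.002, 0.001, -1.0]]
wrist_force: [-0.8, 0.1, -0.3]
width: 0.0852
gripper_force: 0.0
```

```bash
python3 - <<'E'
from h import *
im=cams.capture('wrist'); cv2.imwrite('pics/w1.png',im[...,::-1]); m=cams.camera_model('wrist');s=manip.observe()
print(m,s['tcp_pos'],s['joint_pos'],manip.tcp_to_tips)
mt=cams.camera_model('top')
for p in [(278,298),(721,324),(422,315),(576,305),(85,333)]: print(plane(mt,np.array(p)/3.2+(180,140),.03).round(4))
E
```

```text
{'fx': 329.98150683201015, 'fy': 329.98150683201015, 'cx': 316.154353636217, 'cy': 198.67588530567522, 'position': array([ 0.37010245, -0.28031562,  0.37167605]), 'orientation': array([[ 9.99989487e-01, -4.55330622e-03, -5.41490001e-04],
       [ 4.49097491e-03,  9.48705574e-01,  3.16129033e-01],
       [-9.25717708e-04, -3.16128141e-01,  9.48716049e-01]])} [ 0.37089518 -0.3604908   0.25305778] [-5.23039024e+01  1.58466730e+01 -9.94548063e+00  6.42464477e+01
  2.76980391e-02  3.74245255e+01] 0.022
[0.4645 0.1326 0.03  ]
[ 0.4299 -0.2662  0.03  ]
[0.4457 0.0036 0.03  ]
[ 0.4507 -0.1355  0.03  ]
[0.4382 0.3051 0.03  ]
```

View pics/w1.png

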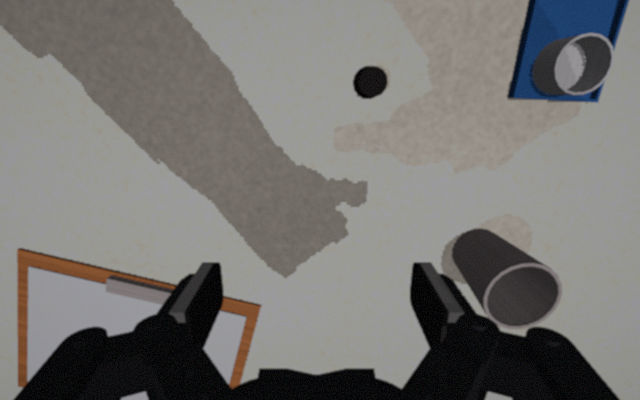

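The wrist view shows the small stopper at (370,82), the tin tray with its sample at (572,65) and the beaker at (505,280). The fingers are in the lower half. I'll sweep along +y to collect wrist views of all pieces and trays.

jog_arm(
  motion=[
    [20,20,0,0,0,0,85],
    [20,20,0,0,0,0,85],
    [20,20,0,0,0,0,85],
    [20,20,0,0,0,0,85],
    [20,20,0,0,0,0,85],
  ],
)

```text
t: 2.23
tcp_pos: [0.469, -0.2627, 0.2531]
orientation: [[0.001, 1.0, -0.001], [1.0, -0.001, -0.0], [-0.0, -0.001, -1.0]]
wrist_force: [-0.1, -0.2, 0.0]
width: 0.0846
gripper_force: 0.0
```

```bash
cat > cap.py <<'E'
import sys,pickle
from h import *
n=sys.argv[1]; m=cams.camera_model('wrist'); im=cams.capture('wrist')[...,::-1].copy()
pickle.dump((im,m),open(f'{n}.pkl','wb')); cv2.imwrite(f'pics/{n}.png',im); s=manip.observe(); print(s['t'],s['tcp_pos'].round(4))
E
python3 cap.py v1
```

```text
2.2833 [ 0.4718 -0.2597  0.253 ]
```

jog_arm(
  motion=[
    [25,4,0,0,0,0,85],
    [25,4,0,0,0,0,85],
    [25,4,0,0,0,0,85],
    [25,4,0,0,0,0,85],
    [25,4,0,0,0,0,85],
  ],
)

```text
t: 2.7
tcp_pos: [0.4885, -0.1377, 0.2531]
orientation: [[0.001, 1.0, -0.001], [1.0, -0.001, -0.0], [-0.0, -0.001, -1.0]]
wrist_force: [0.1, -0.1, -0.3]
width: 0.0848
gripper_force: 0.0
```

```bash
python3 cap.py v2
```

```text
2.75 [ 0.4886 -0.134   0.2531]
```

jog_arm(
  motion=[
    [25,0,0,0,0,0,85],
    [25,0,0,0,0,0,85],
    [25,0,0,0,0,0,85],
    [25,0,0,0,0,0,85],
    [25,0,0,0,0,0,85],
  ],
)

```text
t: 3.17
tcp_pos: [0.4886, -0.0128, 0.2531]
orientation: [[0.001, 1.0, -0.0], [1.0, -0.001, -0.0], [-0.0, -0.0, -1.0]]
wrist_force: [1.0, 0.1, 0.0]
width: 0.085
gripper_force: 0.0
```

```bash
python3 cap.py v3
```

```text
3.2167 [ 0.4882 -0.0094  0.2532]
```

jog_arm(
  motion=[
    [25,0,0,0,0,0,85],
    [25,0,0,0,0,0,85],
    [25,0,0,0,0,0,85],
    [25,0,0,0,0,0,85],
    [25,0,0,0,0,0,85],
  ],
)

```text
t: 3.63
tcp_pos: [0.4889, 0.1122, 0.2531]
orientation: [[0.001, 1.0, -0.0], [1.0, -0.001, -0.0], [-0.0, -0.0, -1.0]]
wrist_force: [0.3, -0.1, -0.3]
width: 0.0854
gripper_force: 0.0
```

```bash
python3 cap.py v4
```

```text
3.6833 [0.4887 0.1156 0.2531]
```

jog_arm(
  motion=[
    [25,0,0,0,0,0,85],
    [25,0,0,0,0,0,85],
    [25,0,0,0,0,0,85],
    [25,0,0,0,0,0,85],
    [25,0,0,0,0,0,85],
  ],
)

```text
t: 4.1
tcp_pos: [0.4892, 0.2372, 0.2531]
orientation: [[0.001, 1.0, -0.0], [1.0, -0.001, -0.0], [-0.0, -0.0, -1.0]]
wrist_force: [0.3, 0.2, -0.0]
width: 0.0853
gripper_force: 0.0
```

```bash
python3 cap.py v5
```

```text
4.15 [0.4891 0.2408 0.253 ]
```

```bash
python3 - <<'E'
import cv2,numpy as np
v=[cv2.imread(f'pics/v{i}.png')[:250] for i in (2,3,4,5)]
v=[cv2.resize(x,(400,156)) for x in v]
cv2.imwrite('pics/mont.png',np.vstack([np.hstack(v[:2]),np.hstack(v[2:])]))
E
```

```text
(no output)
```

View pics/mont.png

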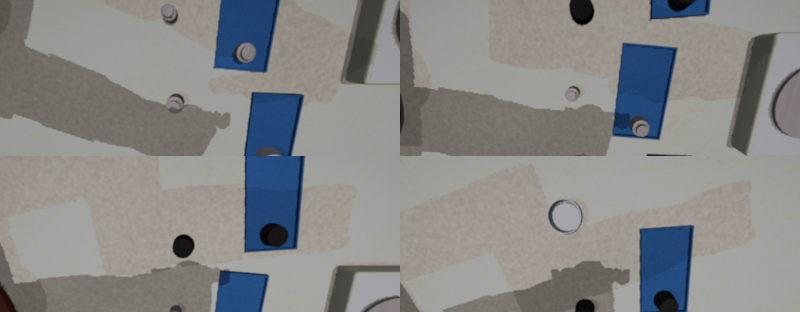

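Montage at 1/1.6 scale. Top-left (v2) shows weights at (168,14) and (175,102), and top-right (v3) shows the small weight at (172,93). Bottom-left (v4) shows the large stopper at (183,90), and bottom-right (v5) shows the tin at (166,60). The trays' lower corners are visible in two views each.

```bash
python3 - <<'E'
from h import *
import pickle
V={i:pickle.load(open(f'v{i}.pkl','rb')) for i in range(1,6)}
def blue(im): return cv2.inRange(cv2.cvtColor(im,cv2.COLOR_BGR2HSV),(100,130,30),(130,255,255))
def corners(i):
    im,m=V[i]; b=cv2.morphologyEx(blue(im),cv2.MORPH_CLOSE,np.ones((5,5)))
    for c in cv2.findContours(b,0,1)[0]:
        if cv2.contourArea(c)<1500: continue
        h=cv2.convexHull(c); e=0.01*cv2.arcLength(h,True); q=cv2.approxPolyDP(h,e,True)[:,0]
        q=q.astype(np.float32)
        cv2.cornerSubPix(cv2.cvtColor(im,cv2.COLOR_BGR2GRAY),q,(3,3),(-1,-1),(3,20,.05))
        inside=[bool(5<x<634 and 5<y<260) for x,y in q]
        W=plane(m,q,.012)
        print(i,'tray',[(tuple(np.round(w[:2]*1000).astype(int)),tuple(p.round(1))) for p,w,k in zip(q,W,inside) if k])
for i in V: corners(i)
# dark stoppers
for i in V:
    im,m=V[i]; d=(im.max(2)<45).astype(np.uint8); d[225:]=0
    n,l,st,c=cv2.connectedComponentsWithStats(d)
    for k in range(1,n):
        if 250<st[k,4]<4000: print(i,'dark',c[k].round(1),st[k],plane(m,c[k],.018).round(4))
big=lambda i,x,y:cv2.resize(V[i][0][max(0,y-25):max(0,y-25)+50,x-25:x+25],(260,260),interpolation=cv2.INTER_CUBIC)
cv2.imwrite('pics/ws.png',np.hstack([big(2,268,25),big(2,280,163),big(3,274,149)]))
E
```

```text
1 tray [((np.int64(674), np.int64(-125)), (np.float32(526.7), np.float32(26.5))), ((np.int64(668), np.int64(-262)), (np.float32(496.1), np.float32(163.3))), ((np.int64(618), np.int64(-285)), (np.float32(449.0), np.float32(184.0))), ((np.int64(575), np.int64(-282)), (np.float32(410.4), np.float32(181.6))), ((np.int64(584), np.int64(-122)), (np.float32(434.4), np.float32(22.4)))]
2 tray [((np.int64(582), np.int64(-119)), (np.float32(403.0), np.float32(147.3))), ((np.int64(674), np.int64(-124)), (np.float32(486.1), np.float32(152.5)))]
2 tray [((np.int64(604), np.int64(-84)), (np.float32(426.1), np.float32(115.1))), ((np.int64(514), np.int64(-78)), (np.float32(340.9), np.float32(108.7)))]
3 tray [((np.int64(668), np.int64(-118)), (np.float32(465.5), np.float32(249.3))), ((np.int64(674), np.int64(-123)), (np.float32(469.3), np.float32(253.4))), ((np.int64(582), np.int64(-114)), (np.float32(394.6), np.float32(246.7)))]
3 tray [((np.int64(528), np.int64(87)), (np.float32(356.1), np.float32(68.0))), ((np.int64(618), np.int64(79)), (np.float32(443.6), np.float32(76.2))), ((np.int64(603), np.
[... 627 characters left out ...]
t64(651), np.int64(294)), (np.float32(469.7), np.float32(111.3))), ((np.int64(661), np.int64(131)), (np.float32(458.5), np.float32(250.3))), ((np.int64(574), np.int64(125)), (np.float32(386.3), np.float32(254.8))), ((np.int64(560), np.int64(289)), (np.float32(383.2), np.float32(116.4)))]
1 dark [508.4  86.7] [494  30  28 122 272] [ 0.6632 -0.1811  0.018 ]
1 dark [279.4 172. ] [266 157  29  31 684] [ 0.4277 -0.2697  0.018 ]
3 dark [290.4  17.5] [ 272    0   38   40 1228] [0.4634 0.1316 0.018 ]
3 dark [447.2   6.5] [429   0  44  18 518] [0.6119 0.1406 0.018 ]
4 dark [437.6 126.4] [ 416  108   44   37 1268] [0.616  0.1542 0.018 ]
4 dark [292.9 144.2] [277 127  33  36 922] [0.4633 0.1357 0.018 ]
```

View pics/ws.png

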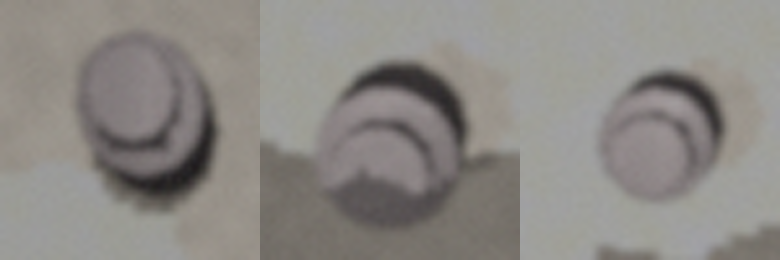

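Crops, left to right: the small weight's knob (v2, about (268,17)), the large weight's knob (v2, about (279,171)), and the small knob again (v3, about (274,154)). Tray corners agree across views to about 2 mm on the 12 mm plane, which confirms the lip height. Centres are stopper tray (0.612,0.210), weight tray (0.567,0.002), tin tray (0.627,-0.204).

```bash
python3 - <<'E'
from h import *
import pickle
V={i:pickle.load(open(f'v{i}.pkl','rb')) for i in range(1,6)}
print('small',tri([ray(V[2][1],np.array([268,16.7])),ray(V[3][1],np.array([273.6,154.2]))]))
mt=cams.camera_model('top')
print('large',plane(V[2][1],np.array([279,171.]),.046),tri([ray(V[2][1],np.array([279,171.])),ray(mt,np.array([360.,235.3]))]))
im,m=V[5]; g=cv2.cvtColor(im,cv2.COLOR_BGR2GRAY)
c=cv2.HoughCircles(cv2.medianBlur(g,5)[40:160,200:340],cv2.HOUGH_GRADIENT,1,30,param1=80,param2=15,minRadius=18,maxRadius=35)
print(c); p=c[0,0,:2]+(200,40); print('tin',plane(m,p,.035),tri([ray(m,p.astype(float)),ray(mt,np.array([206.5,244.]))]), c[0,0,2]/330*.34)
cL=[ray(V[3][1],np.array([290.4,17.5])),ray(V[4][1],np.array([292.9,144.2]))];print('stopL',tri(cL))
print('stopS',tri([ray(V[1][1],np.array([279.4,172])),ray(mt,np.array([404.8,241.2]))]))
E
```

```text
small (array([0.4444756 , 0.00381362, 0.03821933]), [np.float64(5.4104552969177117e-05), np.float64(5.410455296926656e-05)])
large [ 0.45003725 -0.13666837  0.046     ] (array([ 0.45146337, -0.13184461,  0.06324724]), [np.float64(0.000861685947745589), np.float64(0.0008616859477455389)])
[[[62.5 54.5 25.7]]]
tin [0.43630972 0.31181733 0.035     ] (array([0.43578384, 0.31026449, 0.01585701]), [np.float64(0.0027315656329057036), np.float64(0.0027315656329056693)]) 0.026478788
stopL (array([0.46245669, 0.13380037, 0.00602793]), [np.float64(8.726880434210779e-05), np.float64(8.72688043421675e-05)])
stopS (array([ 0.43033132, -0.26305463,  0.04071185]), [np.float64(0.0009518108955785986), np.float64(0.000951810895578573)])
```

All points check out: small knob top at 38.2 mm (should be 38), tin radius 26.5 mm (should be 27.5). The tin goes first, at (0.436,0.311), down to a TCP height of 0.031.

jog_arm(
  motion=[
    [17,-13,0,0,0,0,85],
    [18,-13,0,0,0,0,85],
    [18,-13,0,0,0,0,85],
    [17,-14,0,0,0,0,85],
    [0,0,24,0,0,0,85],
  ],
)

```text
t: 4.57
tcp_pos: [0.4364, 0.3094, 0.2324]
orientation: [[-0.002, 1.0, 0.005], [1.0, 0.002, 0.003], [0.003, 0.005, -1.0]]
wrist_force: [0.9, 0.3, -0.7]
width: 0.0851
gripper_force: 0.0
```

jog_arm(
  motion=[
    [0,0,25,0,0,0,85],
    [0,0,25,0,0,0,85],
    [0,0,25,0,0,0,85],
    [0,0,25,0,0,0,85],
    [0,0,0,0,0,0,85],
  ],
)

```text
t: 4.98
tcp_pos: [0.4338, 0.3047, 0.1251]
orientation: [[0.001, 1.0, -0.006], [1.0, -0.001, -0.004], [-0.004, -0.006, -1.0]]
wrist_force: [-1.8, -1.4, -0.2]
width: 0.0851
gripper_force: 0.0
```

```bash
python3 cap.py a1
```

```text
5.0333 [0.4348 0.3054 0.1274]
```

View pics/a1.png

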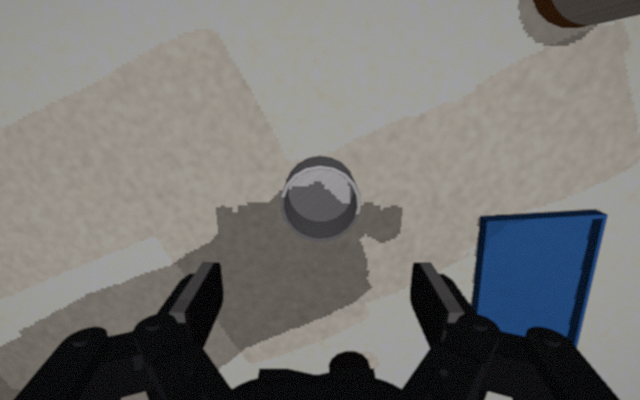

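The wrist view shows the tin between the fingers, circle centre about (320,198), with nothing in the way.

```bash
python3 - <<'E'
from h import *
import pickle
im,m=pickle.load(open('a1.pkl','rb'))
for z in (.0,.035): print(plane(m,np.array([320,198.]),z).round(4))
E
```

```text
[0.4354 0.3037 0.    ]
[0.4352 0.3154 0.035 ]
```

jog_arm(
  motion=[
    [6,0,10,0,0,0,85],
    [0,0,24,0,0,0,85],
    [0,0,24,0,0,0,85],
    [0,0,24,0,0,0,85],
    [0,0,14,0,0,0,85],
  ],
)

```text
t: 5.45
tcp_pos: [0.4364, 0.3134, 0.0324]
orientation: [[0.0, 1.0, 0.001], [1.0, -0.0, 0.0], [0.0, 0.001, -1.0]]
wrist_force: [-0.4, 0.1, -0.1]
width: 0.0848
gripper_force: 0.0
```

jog_arm(
  motion=[
    [0,0,0,0,0,0,85],
    [0,0,0,0,0,0,52],
    [0,0,0,0,0,0,52],
    [0,0,0,0,0,0,52],
    [0,0,0,0,0,0,52],
  ],
  force=30,
)

```text
t: 5.87
tcp_pos: [0.4372, 0.3139, 0.0353]
orientation: [[0.0, 1.0, 0.003], [1.0, -0.0, 0.002], [0.002, 0.003, -1.0]]
wrist_force: [-1.5, -0.7, 6.2]
width: 0.0545
gripper_force: 30.7
```

jog_arm(
  motion=[
    [0,0,0,0,0,0,52],
    [0,0,-10,0,0,0,52],
    [0,0,-25,0,0,0,52],
    [0,0,-25,0,0,0,52],
    [0,0,-25,0,0,0,52],
  ],
)

```text
t: 6.28
tcp_pos: [0.4361, 0.3133, 0.1208]
orientation: [[0.0, 1.0, 0.001], [1.0, -0.0, 0.001], [0.001, 0.001, -1.0]]
wrist_force: [0.5, -0.5, -0.7]
width: 0.0546
gripper_force: 31.9
```

jog_arm(
  motion=[
    [-30,12,0,0,0,0,52],
    [-30,12,0,0,0,0,52],
    [-30,12,0,0,0,0,52],
    [-30,12,0,0,0,0,52],
    [-30,12,0,0,0,0,52],
  ],
)

```text
t: 6.7
tcp_pos: [0.4969, 0.162, 0.1202]
orientation: [[-0.0, 1.0, 0.002], [1.0, 0.0, 0.0], [0.0, 0.002, -1.0]]
wrist_force: [0.1, 0.2, -0.4]
width: 0.0542
gripper_force: 31.9
```

jog_arm(
  motion=[
    [-30,12,0,0,0,0,52],
    [-30,12,0,0,0,0,52],
    [-30,12,0,0,0,0,52],
    [-30,12,0,0,0,0,52],
    [-30,12,0,0,0,0,52],
  ],
)

```text
t: 7.12
tcp_pos: [0.5569, 0.0115, 0.1201]
orientation: [[0.0, 1.0, 0.002], [1.0, -0.0, -0.0], [-0.0, 0.002, -1.0]]
wrist_force: [0.2, 0.9, 0.2]
width: 0.0547
gripper_force: 31.9
```

jog_arm(
  motion=[
    [-30,12,0,0,0,0,52],
    [-30,12,0,0,0,0,52],
    [-30,12,0,0,0,0,52],
    [-30,12,0,0,0,0,52],
    [-30,12,0,0,0,0,52],
  ],
)

```text
t: 7.53
tcp_pos: [0.6167, -0.1386, 0.1202]
orientation: [[0.0, 1.0, 0.002], [1.0, -0.0, -0.001], [-0.001, 0.002, -1.0]]
wrist_force: [0.7, 0.8, -0.9]
width: 0.0547
gripper_force: 31.9
```

jog_arm(
  motion=[
    [-16,6,0,0,0,0,52],
    [0,0,0,0,0,0,52],
    [0,0,0,0,0,0,52],
  ],
)

```text
t: 7.78
tcp_pos: [0.6222, -0.1537, 0.1195]
orientation: [[0.002, 1.0, 0.001], [1.0, -0.002, -0.0], [-0.0, 0.001, -1.0]]
wrist_force: [-0.2, 1.0, -0.0]
width: 0.0544
gripper_force: 31.9
```

```bash
python3 cap.py a2
```

```text
7.8333 [ 0.6218 -0.1526  0.1193]
```

View pics/a2.png

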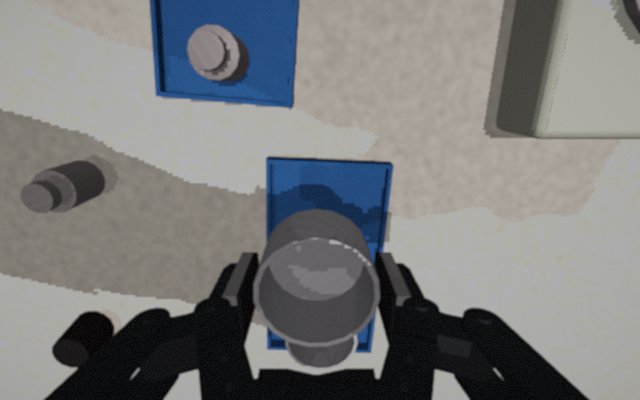

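The tin is held upright over the tin tray, with the rim at (318,290) and the tray edges at columns 268–390. It needs +6 mm in x and -16 mm in y, then it can go down.

jog_arm(
  motion=[
    [-16,6,0,0,0,0,52],
    [0,0,25,0,0,0,52],
    [0,0,25,0,0,0,52],
    [0,0,18,0,0,0,52],
    [0,0,5,0,0,0,52],
  ],
)

```text
t: 8.25
tcp_pos: [0.6258, -0.1667, 0.043]
orientation: [[-0.001, 1.0, -0.004], [1.0, 0.001, 0.002], [0.002, -0.004, -1.0]]
wrist_force: [-1.0, 0.4, 0.2]
width: 0.0546
gripper_force: 31.9
```

jog_arm(
  motion=[
    [0,0,3,0,0,0,52],
    [0,0,3,0,0,0,52],
    [0,0,1,0,0,0,52],
    [0,0,0,0,0,0,52],
  ],
)

```text
t: 8.58
tcp_pos: [0.6285, -0.1688, 0.0393]
orientation: [[-0.0, 1.0, 0.001], [1.0, 0.0, -0.001], [-0.001, 0.001, -1.0]]
wrist_force: [0.4, 0.3, -0.6]
width: 0.0544
gripper_force: 31.9
```

jog_arm(
  motion=[
    [0,0,1,0,0,0,52],
    [0,0,1,0,0,0,52],
    [0,0,0,0,0,0,52],
    [0,0,0,0,0,0,52],
  ],
)

```text
t: 8.92
tcp_pos: [0.6286, -0.1691, 0.0383]
orientation: [[-0.0, 1.0, 0.002], [1.0, 0.0, -0.001], [-0.001, 0.002, -1.0]]
wrist_force: [-3.4, 1.9, 12.6]
width: 0.0541
gripper_force: 32.9
```

jog_arm(
  motion=[
    [0,0,1,0,0,0,52],
    [0,0,1,0,0,0,52],
    [0,0,0,0,0,0,52],
  ],
)

```text
t: 9.17
tcp_pos: [0.6287, -0.169, 0.0382]
orientation: [[-0.0, 1.0, 0.003], [1.0, 0.0, -0.001], [-0.001, 0.003, -1.0]]
wrist_force: [-10.0, 4.4, 29.5]
width: 0.0544
gripper_force: 34.4
```

Floor contact at 0.038 (29 N), as expected. I'll back off, release and lift, then go to the small stopper at (0.428,-0.269).

jog_arm(
  motion=[
    [0,0,-2,0,0,0,52],
    [0,0,0,0,0,0,64],
    [0,0,0,0,0,0,64],
    [0,0,0,0,0,0,64],
    [0,0,-15,0,0,0,64],
  ],
)

```text
t: 9.58
tcp_pos: [0.626, -0.1682, 0.0485]
orientation: [[0.0, 1.0, -0.005], [1.0, -0.0, 0.002], [0.002, -0.005, -1.0]]
wrist_force: [-0.4, 0.5, -0.9]
width: 0.0643
gripper_force: 0.0
```

jog_arm(
  motion=[
    [0,0,-24,0,0,0,70],
    [0,0,-24,0,0,0,85],
    [0,0,-20,0,0,0,85],
    [-15,-25,0,0,0,0,85],
    [-15,-25,0,0,0,0,85],
  ],
)

```text
t: 10.0
tcp_pos: [0.579, -0.199, 0.1203]
orientation: [[-0.002, 1.0, 0.003], [1.0, 0.002, -0.001], [-0.001, 0.003, -1.0]]
wrist_force: [-0.3, -1.5, -1.1]
width: 0.0845
gripper_force: 0.0
```

jog_arm(
  motion=[
    [-15,-25,0,0,0,0,85],
    [-15,-25,0,0,0,0,85],
    [-15,-25,0,0,0,0,85],
    [-10,-25,0,0,0,0,85],
    [-10,-25,0,0,0,0,85],
  ],
)

```text
t: 10.42
tcp_pos: [0.4516, -0.2644, 0.119]
orientation: [[0.0, 1.0, -0.0], [1.0, -0.0, 0.0], [0.0, -0.0, -1.0]]
wrist_force: [-0.2, 0.0, 1.0]
width: 0.0846
gripper_force: 0.0
```

jog_arm(
  motion=[
    [-5,-25,0,0,0,0,85],
    [0,0,0,0,0,0,85],
    [0,0,0,0,0,0,85],
  ],
)

```text
t: 10.67
tcp_pos: [0.427, -0.2692, 0.1193]
orientation: [[0.002, 1.0, -0.0], [1.0, -0.002, 0.0], [0.0, -0.0, -1.0]]
wrist_force: [-0.1, 0.4, 0.0]
width: 0.0848
gripper_force: 0.0
```

```bash
python3 cap.py a3; python3 - <<'E'
from h import *
import pickle
im,m=pickle.load(open('a3.pkl','rb'))
d=(im.max(2)<45).astype(np.uint8); d[250:]=0
n,l,st,c=cv2.connectedComponentsWithStats(d)
for k in range(1,n):
    if st[k,4]>500: print(c[k].round(1),st[k],[plane(m,c[k],z).round(4) for z in (.0,.018,.032)])
E
```

```text
10.7167 [ 0.428  -0.2692  0.1194]
[545.2 104.4] [ 513    0   64  223 2017] [array([ 0.5852, -0.1997,  0.    ]), array([ 0.5732, -0.1989,  0.018 ]), array([ 0.5639, -0.1982,  0.032 ])]
[317.2 208.4] [ 297  183   42   52 1806] [array([ 0.4271, -0.2762,  0.    ]), array([ 0.4271, -0.2696,  0.018 ]), array([ 0.4271, -0.2644,  0.032 ])]
```

View pics/a3.png

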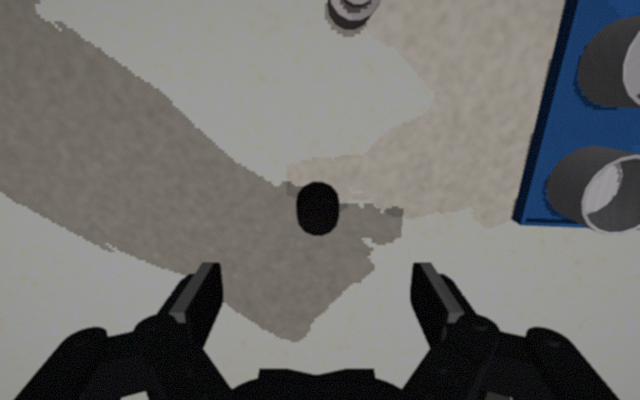

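The small stopper is at (317,208), right under the TCP. The tin stands in its tray beside the sample, at right (610,190).

jog_arm(
  motion=[
    [0,0,24,0,0,0,85],
    [0,0,24,0,0,0,85],
    [0,0,24,0,0,0,85],
    [0,0,15,0,0,0,85],
    [0,0,7,0,0,0,60],
  ],
)

```text
t: 11.13
tcp_pos: [0.4279, -0.2678, 0.0231]
orientation: [[-0.001, 1.0, -0.002], [1.0, 0.001, 0.002], [0.002, -0.002, -1.0]]
wrist_force: [-0.1, 1.2, 0.4]
width: 0.075
gripper_force: 0.0
```

jog_arm(
  motion=[
    [0,0,0,0,0,0,50],
    [0,0,0,0,0,0,28],
    [0,0,0,0,0,0,28],
    [0,0,0,0,0,0,28],
    [0,0,0,0,0,0,28],
  ],
  force=30,
)

```text
t: 11.55
tcp_pos: [0.4288, -0.2693, 0.0265]
orientation: [[-0.0, 1.0, 0.002], [1.0, 0.0, -0.001], [-0.001, 0.002, -1.0]]
wrist_force: [0.6, 1.7, 5.0]
width: 0.0308
gripper_force: 29.8
```

jog_arm(
  motion=[
    [0,0,0,0,0,0,28],
    [0,0,-10,0,0,0,28],
    [0,0,-25,0,0,0,28],
    [0,0,-25,0,0,0,28],
    [0,0,-35,0,0,0,28],
  ],
)

```text
t: 11.97
tcp_pos: [0.4268, -0.2681, 0.1209]
orientation: [[0.0, 1.0, -0.002], [1.0, -0.0, 0.002], [0.002, -0.002, -1.0]]
wrist_force: [0.0, -1.0, -0.2]
width: 0.0308
gripper_force: 30.0
```

jog_arm(
  motion=[
    [30,10,0,0,0,0,28],
    [30,10,0,0,0,0,28],
    [30,10,0,0,0,0,28],
    [30,10,0,0,0,0,28],
    [30,10,0,0,0,0,28],
  ],
)

```text
t: 12.38
tcp_pos: [0.4783, -0.1176, 0.1215]
orientation: [[0.001, 1.0, 0.001], [1.0, -0.001, -0.001], [-0.001, 0.001, -1.0]]
wrist_force: [1.5, 0.5, 0.5]
width: 0.0309
gripper_force: 30.0
```

jog_arm(
  motion=[
    [30,10,0,0,0,0,28],
    [30,10,0,0,0,0,28],
    [30,10,0,0,0,0,28],
    [30,10,0,0,0,0,28],
    [30,10,0,0,0,0,28],
  ],
)

```text
t: 12.8
tcp_pos: [0.5283, 0.0327, 0.1214]
orientation: [[0.0, 1.0, 0.001], [1.0, -0.0, -0.0], [-0.0, 0.001, -1.0]]
wrist_force: [1.5, -0.8, -0.1]
width: 0.0309
gripper_force: 30.0
```

jog_arm(
  motion=[
    [30,10,0,0,0,0,28],
    [30,10,0,0,0,0,28],
    [30,10,0,0,0,0,28],
    [30,10,0,0,0,0,28],
    [30,10,0,0,0,0,28],
  ],
)

```text
t: 13.22
tcp_pos: [0.5782, 0.1827, 0.1214]
orientation: [[0.0, 1.0, 0.001], [1.0, -0.0, -0.0], [-0.0, 0.001, -1.0]]
wrist_force: [0.7, -0.3, -0.2]
width: 0.031
gripper_force: 30.0
```

jog_arm(
  motion=[
    [30,10,0,0,0,0,28],
    [30,10,0,0,0,0,28],
    [20,10,0,0,0,0,28],
    [0,0,0,0,0,0,28],
    [0,0,0,0,0,0,28],
  ],
)

```text
t: 13.63
tcp_pos: [0.6079, 0.262, 0.1208]
orientation: [[-0.002, 1.0, 0.0], [1.0, 0.002, -0.0], [-0.0, 0.0, -1.0]]
wrist_force: [-0.6, -0.9, -0.1]
width: 0.031
gripper_force: 30.0
```

```bash
python3 cap.py a4
```

```text
13.6833 [0.6076 0.261  0.1207]
```

View pics/a4.png

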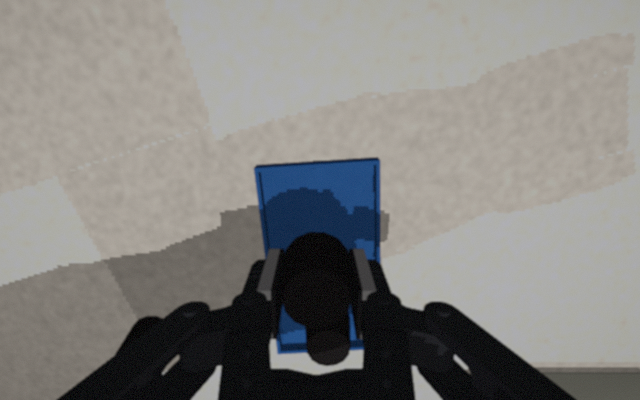

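The stopper is held upright over the tray's free end (tray columns 257–380, sample at (328,348)). I'll lower it.

jog_arm(
  motion=[
    [0,0,25,0,0,0,28],
    [0,0,25,0,0,0,28],
    [0,0,25,0,0,0,28],
    [0,0,12,0,0,0,28],
    [0,0,2,0,0,0,28],
  ],
)

```text
t: 14.1
tcp_pos: [0.6063, 0.2595, 0.0297]
orientation: [[0.001, 1.0, -0.003], [1.0, -0.001, -0.001], [-0.001, -0.003, -1.0]]
wrist_force: [-0.0, 0.7, 0.2]
width: 0.0309
gripper_force: 31.3
```

jog_arm(
  motion=[
    [0,0,1,0,0,0,28],
    [0,0,1,0,0,0,28],
    [0,0,1,0,0,0,28],
    [0,0,0,0,0,0,28],
  ],
)

```text
t: 14.43
tcp_pos: [0.6086, 0.261, 0.0295]
orientation: [[0.0, 1.0, 0.002], [1.0, -0.0, 0.0], [0.0, 0.002, -1.0]]
wrist_force: [-0.0, -1.0, 3.0]
width: 0.0307
gripper_force: 31.7
```

Contact at 0.0295, as predicted. I'll release, then head to the large stopper at (0.463,0.134).

jog_arm(
  motion=[
    [0,0,0,0,0,0,44],
    [0,0,0,0,0,0,44],
    [0,0,0,0,0,0,44],
    [0,0,-10,0,0,0,44],
    [0,0,-25,0,0,0,50],
  ],
)

```text
t: 14.85
tcp_pos: [0.6055, 0.2605, 0.0609]
orientation: [[-0.0, 1.0, -0.006], [1.0, 0.0, -0.002], [-0.002, -0.006, -1.0]]
wrist_force: [-0.6, 0.2, 0.0]
width: 0.0501
gripper_force: 0.0
```

jog_arm(
  motion=[
    [0,0,-25,0,0,0,85],
    [0,0,-30,0,0,0,85],
    [-20,-23,0,0,0,0,85],
    [-20,-23,0,0,0,0,85],
    [-20,-23,0,0,0,0,85],
  ],
)

```text
t: 15.27
tcp_pos: [0.5385, 0.2008, 0.1195]
orientation: [[-0.001, 1.0, 0.002], [1.0, 0.001, 0.0], [0.0, 0.002, -1.0]]
wrist_force: [-0.1, 0.5, -0.0]
width: 0.0851
gripper_force: 0.0
```

jog_arm(
  motion=[
    [-22,-25,0,0,0,0,85],
    [-22,-25,0,0,0,0,85],
    [-23,-26,0,0,0,0,85],
    [0,0,0,0,0,0,85],
    [0,0,0,0,0,0,85],
  ],
)

```text
t: 15.68
tcp_pos: [0.4619, 0.1334, 0.1191]
orientation: [[0.001, 1.0, 0.0], [1.0, -0.001, 0.0], [0.0, 0.0, -1.0]]
wrist_force: [-0.1, 0.5, 0.6]
width: 0.085
gripper_force: 0.0
```

```bash
python3 cap.py a5; cat > dk.py <<'E'
from h import *
import pickle,sys
im,m=pickle.load(open(sys.argv[1]+'.pkl','rb'))
d=(im.max(2)<45).astype(np.uint8); d[255:]=0
n,l,st,c=cv2.connectedComponentsWithStats(d)
for k in range(1,n):
    if st[k,4]>500: print(c[k].round(1),st[k],[plane(m,c[k],z).round(4) for z in (.003,.018)])
E
python3 dk.py a5
```

```text
15.7333 [0.4634 0.134  0.1193]
[559.7  16.6] [ 522    0   88   41 2700] [array([0.6156, 0.2565, 0.003 ]), array([0.6057, 0.2538, 0.018 ])]
[559.9 157.2] [ 501    0  127  211 5426] [array([0.6366, 0.1664, 0.003 ]), array([0.6254, 0.1694, 0.018 ])]
[470.9 126.9] [463  53  17 161 646] [array([0.5695, 0.1879, 0.003 ]), array([0.5626, 0.1896, 0.018 ])]
[318.5 205.3] [ 294  175   50   62 2543] [array([0.463 , 0.1299, 0.003 ]), array([0.4629, 0.1353, 0.018 ])]
```

The large stopper is at (0.463,0.135), under the TCP. I'll grasp it, lift it and carry it to (0.612,0.210).

jog_arm(
  motion=[
    [0,0,24,0,0,0,85],
    [0,0,24,0,0,0,85],
    [0,0,24,0,0,0,85],
    [0,0,13,0,0,0,85],
    [0,0,7,0,0,0,65],
  ],
)

```text
t: 16.15
tcp_pos: [0.4632, 0.1347, 0.0248]
orientation: [[-0.001, 1.0, -0.001], [1.0, 0.001, -0.0], [-0.0, -0.001, -1.0]]
wrist_force: [-0.6, 0.1, 0.1]
width: 0.0752
gripper_force: 0.0
```

jog_arm(
  motion=[
    [0,0,0,0,0,0,50],
    [0,0,0,0,0,0,33],
    [0,0,0,0,0,0,33],
    [0,0,0,0,0,0,33],
    [0,0,0,0,0,0,33],
  ],
)

```text
t: 16.57
tcp_pos: [0.464, 0.1345, 0.0275]
orientation: [[-0.0, 1.0, 0.002], [1.0, 0.0, 0.001], [0.001, 0.002, -1.0]]
wrist_force: [0.8, 0.8, 6.6]
width: 0.0365
gripper_force: 30.2
```

jog_arm(
  motion=[
    [0,0,0,0,0,0,33],
    [0,0,-10,0,0,0,33],
    [0,0,-25,0,0,0,33],
    [0,0,-25,0,0,0,33],
    [0,0,-32,0,0,0,33],
  ],
)

```text
t: 16.98
tcp_pos: [0.4621, 0.134, 0.1189]
orientation: [[0.0, 1.0, -0.002], [1.0, -0.0, -0.0], [-0.0, -0.002, -1.0]]
wrist_force: [0.5, -0.0, -1.2]
width: 0.0363
gripper_force: 30.3
```

jog_arm(
  motion=[
    [13,25,0,0,0,0,33],
    [13,25,0,0,0,0,33],
    [13,25,0,0,0,0,33],
    [13,25,0,0,0,0,33],
    [12,25,0,0,0,0,33],
  ],
)

```text
t: 17.4
tcp_pos: [0.5892, 0.199, 0.119]
orientation: [[-0.0, 1.0, 0.001], [1.0, 0.0, 0.0], [0.0, 0.001, -1.0]]
wrist_force: [-0.2, 0.5, -1.1]
width: 0.0364
gripper_force: 30.3
```

jog_arm(
  motion=[
    [12,24,0,0,0,0,33],
    [0,0,0,0,0,0,33],
    [0,0,0,0,0,0,33],
  ],
)

```text
t: 17.65
tcp_pos: [0.6127, 0.2106, 0.1182]
orientation: [[-0.0, 1.0, 0.001], [1.0, 0.0, 0.0], [0.0, 0.001, -1.0]]
wrist_force: [-0.6, -1.1, -1.0]
width: 0.0363
gripper_force: 30.4
```

jog_arm(
  motion=[
    [0,0,24,0,0,0,33],
    [0,0,24,0,0,0,33],
    [0,0,24,0,0,0,33],
    [0,0,11,0,0,0,33],
    [0,0,2,0,0,0,33],
  ],
)

```text
t: 18.07
tcp_pos: [0.6096, 0.2094, 0.0313]
orientation: [[0.0, 1.0, -0.004], [1.0, -0.0, -0.001], [-0.001, -0.004, -1.0]]
wrist_force: [-0.5, -0.1, -0.3]
width: 0.0364
gripper_force: 30.4
```

jog_arm(
  motion=[
    [0,0,1,0,0,0,33],
    [0,0,1,0,0,0,33],
    [0,0,1,0,0,0,33],
    [0,0,0,0,0,0,33],
  ],
)

```text
t: 18.4
tcp_pos: [0.6126, 0.2103, 0.0314]
orientation: [[-0.0, 1.0, 0.002], [1.0, 0.0, 0.0], [0.0, 0.002, -1.0]]
wrist_force: [0.4, 0.7, -1.1]
width: 0.0364
gripper_force: 30.4
```

Not in contact yet, so I'll ease down.

jog_arm(
  motion=[
    [0,0,1,0,0,0,33],
    [0,0,0.5,0,0,0,33],
    [0,0,0,0,0,0,33],
    [0,0,0,0,0,0,33],
  ],
)

```text
t: 18.73
tcp_pos: [0.6126, 0.2103, 0.0305]
orientation: [[-0.0, 1.0, 0.002], [1.0, 0.0, 0.0], [0.0, 0.002, -1.0]]
wrist_force: [-3.0, -1.3, 11.1]
width: 0.0366
gripper_force: 31.6
```

Contact, 11 N. I'll release and go to the small weight at (0.4445,0.004).

jog_arm(
  motion=[
    [0,0,-0.5,0,0,0,49],
    [0,0,0,0,0,0,49],
    [0,0,0,0,0,0,49],
    [0,0,-10,0,0,0,49],
    [0,0,-25,0,0,0,55],
  ],
)

```text
t: 19.15
tcp_pos: [0.6095, 0.2096, 0.062]
orientation: [[0.0, 1.0, -0.006], [1.0, -0.0, -0.001], [-0.001, -0.006, -1.0]]
wrist_force: [-0.3, 0.3, 0.2]
width: 0.0546
gripper_force: 0.0
```

jog_arm(
  motion=[
    [0,0,-25,0,0,0,85],
    [0,0,-28,0,0,0,85],
    [-26,-21,0,0,0,0,85],
    [-26,-21,0,0,0,0,85],
    [-26,-21,0,0,0,0,85],
  ],
)

```text
t: 19.57
tcp_pos: [0.5485, 0.1317, 0.1184]
orientation: [[-0.001, 1.0, 0.002], [1.0, 0.001, 0.0], [0.0, 0.002, -1.0]]
wrist_force: [-0.5, -0.6, 0.1]
width: 0.0852
gripper_force: 0.0
```

jog_arm(
  motion=[
    [-26,-21,0,0,0,0,85],
    [-26,-21,0,0,0,0,85],
    [-26,-21,0,0,0,0,85],
    [-26,-21,0,0,0,0,85],
    [-24,-21,0,0,0,0,85],
  ],
)

```text
t: 19.98
tcp_pos: [0.443, 0.0031, 0.118]
orientation: [[-0.0, 1.0, 0.001], [1.0, 0.0, -0.0], [-0.0, 0.001, -1.0]]
wrist_force: [-0.2, 0.2, 0.4]
width: 0.0849
gripper_force: 0.0
```

jog_arm(
  motion=[
    [0,0,0,0,0,0,85],
    [0,0,0,0,0,0,85],
  ],
)

```text
t: 20.15
tcp_pos: [0.4434, 0.0032, 0.1181]
orientation: [[0.002, 1.0, 0.001], [1.0, -0.002, -0.0], [-0.0, 0.001, -1.0]]
wrist_force: [-0.4, 0.1, 0.0]
width: 0.0851
gripper_force: 0.0
```

```bash
python3 cap.py a6
```

```text
20.2 [0.4444 0.0038 0.1181]
```

View pics/a6.png

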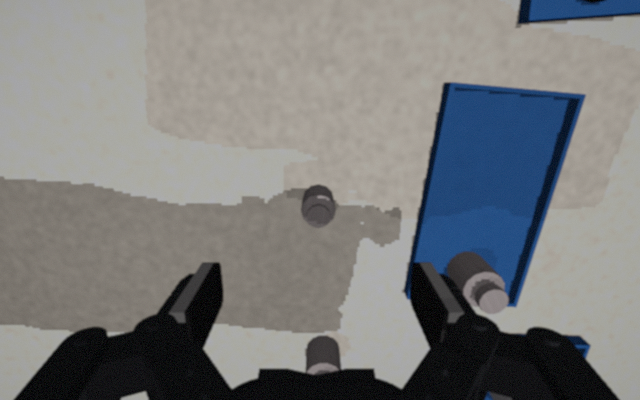

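The small weight is at (318,206), under the TCP. I'll grasp low, on the body.

jog_arm(
  motion=[
    [0,0,24,0,0,0,85],
    [0,0,24,0,0,0,85],
    [0,0,24,0,0,0,85],
    [0,0,14,0,0,0,85],
    [0,0,7,0,0,0,65],
  ],
)

```text
t: 20.62
tcp_pos: [0.4437, 0.0051, 0.0227]
orientation: [[-0.001, 1.0, -0.002], [1.0, 0.001, 0.0], [0.0, -0.002, -1.0]]
wrist_force: [0.2, -0.8, 0.8]
width: 0.0751
gripper_force: 0.0
```

jog_arm(
  motion=[
    [0,0,0,0,0,0,45],
    [0,0,0,0,0,0,21],
    [0,0,0,0,0,0,21],
    [0,0,0,0,0,0,21],
    [0,0,0,0,0,0,21],
  ],
  force=45,
)

```text
t: 21.03
tcp_pos: [0.4449, 0.0042, 0.0254]
orientation: [[-0.0, 1.0, 0.002], [1.0, 0.0, -0.0], [-0.0, 0.002, -1.0]]
wrist_force: [-0.5, -0.5, 4.9]
width: 0.0225
gripper_force: 43.8
```

jog_arm(
  motion=[
    [0,0,0,0,0,0,21],
    [0,0,0,0,0,0,21],
    [0,0,0,0,0,0,21],
  ],
)

```text
t: 21.28
tcp_pos: [0.4449, 0.0042, 0.0254]
orientation: [[-0.0, 1.0, 0.002], [1.0, 0.0, -0.0], [-0.0, 0.002, -1.0]]
wrist_force: [-0.4, 0.9, 5.8]
width: 0.0226
gripper_force: 43.8
```

jog_arm(
  motion=[
    [0,0,-10,0,0,0,21],
    [0,0,-25,0,0,0,21],
    [0,0,-25,0,0,0,21],
    [0,0,-30,0,0,0,21],
    [10,25,0,0,0,0,21],
  ],
)

```text
t: 21.7
tcp_pos: [0.4683, 0.0133, 0.1195]
orientation: [[0.001, 1.0, 0.004], [1.0, -0.001, -0.001], [-0.001, 0.004, -1.0]]
wrist_force: [3.0, 0.6, -1.3]
width: 0.0225
gripper_force: 44.5
```

jog_arm(
  motion=[
    [10,25,0,0,0,0,21],
    [10,25,0,0,0,0,21],
    [10,25,0,0,0,0,21],
    [10,26,0,0,0,0,21],
    [0,0,0,0,0,0,21],
  ],
)

```text
t: 22.12
tcp_pos: [0.5747, 0.0555, 0.1153]
orientation: [[-0.001, 1.0, 0.005], [1.0, 0.001, 0.001], [0.001, 0.005, -1.0]]
wrist_force: [-2.2, -0.3, -0.4]
width: 0.0223
gripper_force: 44.6
```

jog_arm(
  motion=[
    [0,0,0,0,0,0,21],
    [0,0,0,0,0,0,21],
  ],
)

```text
t: 22.28
tcp_pos: [0.5692, 0.0541, 0.1143]
orientation: [[-0.0, 1.0, -0.001], [1.0, 0.0, -0.0], [-0.0, -0.001, -1.0]]
wrist_force: [0.7, -0.2, -1.3]
width: 0.0225
gripper_force: 44.6
```

```bash
python3 cap.py a7
```

```text
22.3333 [0.5689 0.054  0.1144]
```

View pics/a7.png

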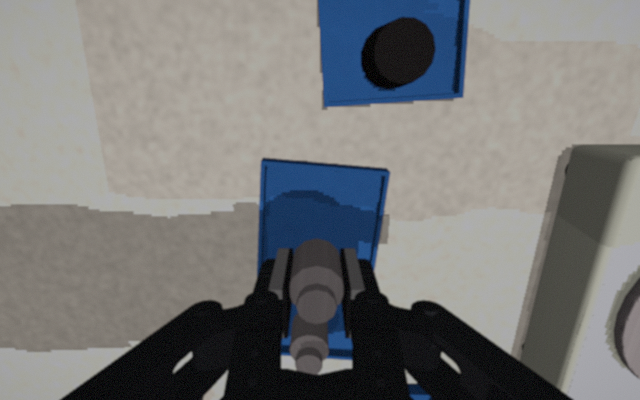

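The small weight is held upright over the tray's free end (tray columns 262–388). I'll lower it.

jog_arm(
  motion=[
    [0,0,24,0,0,0,21],
    [0,0,24,0,0,0,21],
    [0,0,22,0,0,0,21],
    [0,0,10,0,0,0,21],
    [0,0,3,0,0,0,21],
  ],
)

```text
t: 22.75
tcp_pos: [0.5679, 0.0539, 0.0299]
orientation: [[0.0, 1.0, -0.003], [1.0, -0.0, 0.0], [0.0, -0.003, -1.0]]
wrist_force: [-0.3, 0.2, -1.9]
width: 0.0229
gripper_force: 44.6
```

jog_arm(
  motion=[
    [0,0,1,0,0,0,21],
    [0,0,1,0,0,0,21],
    [0,0,0.5,0,0,0,21],
    [0,0,0,0,0,0,21],
    [0,0,0,0,0,0,21],
  ],
)

```text
t: 23.17
tcp_pos: [0.5704, 0.0542, 0.0296]
orientation: [[-0.0, 1.0, 0.001], [1.0, 0.0, -0.0], [-0.0, 0.001, -1.0]]
wrist_force: [0.1, 0.6, -0.7]
width: 0.0227
gripper_force: 44.6
```

jog_arm(
  motion=[
    [0,0,1,0,0,0,21],
    [0,0,0.7,0,0,0,21],
    [0,0,0,0,0,0,21],
    [0,0,0,0,0,0,21],
  ],
)

```text
t: 23.5
tcp_pos: [0.5704, 0.0542, 0.0284]
orientation: [[-0.0, 1.0, 0.001], [1.0, 0.0, -0.0], [-0.0, 0.001, -1.0]]
wrist_force: [-3.2, 0.3, 13.2]
width: 0.0224
gripper_force: 46.1
```

Contact. I'll release and go to the large weight at (0.450,-0.136).

jog_arm(
  motion=[
    [0,0,-0.7,0,0,0,38],
    [0,0,0,0,0,0,38],
    [0,0,0,0,0,0,38],
    [0,0,-10,0,0,0,38],
    [0,0,-25,0,0,0,45],
  ],
)

```text
t: 23.92
tcp_pos: [0.5676, 0.0542, 0.0609]
orientation: [[0.0, 1.0, -0.006], [1.0, -0.0, 0.0], [0.0, -0.006, -1.0]]
wrist_force: [-0.2, -0.2, 0.0]
width: 0.0452
gripper_force: 0.0
```

jog_arm(
  motion=[
    [0,0,-25,0,0,0,85],
    [0,0,-30,0,0,0,85],
    [-24,-15,0,0,0,0,85],
    [-24,-15,0,0,0,0,85],
    [-24,-15,0,0,0,0,85],
  ],
)

```text
t: 24.33
tcp_pos: [0.5248, -0.0184, 0.119]
orientation: [[-0.001, 1.0, 0.002], [1.0, 0.001, -0.0], [-0.0, 0.002, -1.0]]
wrist_force: [-0.4, -0.2, -0.9]
width: 0.0848
gripper_force: 0.0
```

jog_arm(
  motion=[
    [-24,-15,0,0,0,0,85],
    [-24,-15,0,0,0,0,85],
    [-24,-15,0,0,0,0,85],
    [-24,-15,0,0,0,0,85],
    [-22,-15,0,0,0,0,85],
  ],
)

```text
t: 24.75
tcp_pos: [0.4492, -0.1371, 0.1185]
orientation: [[0.0, 1.0, 0.001], [1.0, -0.0, -0.0], [-0.0, 0.001, -1.0]]
wrist_force: [0.8, 0.1, -0.3]
width: 0.0849
gripper_force: 0.0
```

jog_arm(
  motion=[
    [0,0,0,0,0,0,85],
    [0,0,0,0,0,0,85],
    [0,0,0,0,0,0,85],
  ],
)

```text
t: 25.0
tcp_pos: [0.4502, -0.1358, 0.1183]
orientation: [[0.0, 1.0, 0.001], [1.0, -0.0, 0.0], [0.0, 0.001, -1.0]]
wrist_force: [0.2, 0.5, 0.0]
width: 0.0848
gripper_force: 0.0
```

```bash
python3 cap.py a8
```

```text
25.05 [ 0.4504 -0.1355  0.1181]
```

View pics/a8.png

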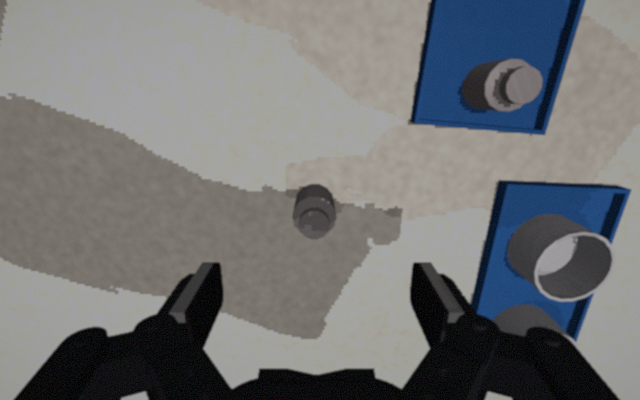

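The large weight is at (314,212), under the TCP, and the tin stands upright in its tray. I'll grasp, lift and carry to (0.567,0.002).

jog_arm(
  motion=[
    [-1,-1,24,0,0,0,85],
    [0,0,24,0,0,0,85],
    [0,0,24,0,0,0,85],
    [0,0,13,0,0,0,85],
    [0,0,7,0,0,0,65],
  ],
)

```text
t: 25.47
tcp_pos: [0.4484, -0.1355, 0.0242]
orientation: [[-0.002, 1.0, -0.002], [1.0, 0.002, 0.001], [0.001, -0.002, -1.0]]
wrist_force: [0.3, 0.3, 0.1]
width: 0.0749
gripper_force: 0.0
```

jog_arm(
  motion=[
    [0,0,0,0,0,0,45],
    [0,0,0,0,0,0,26],
    [0,0,0,0,0,0,26],
    [0,0,0,0,0,0,26],
    [0,0,0,0,0,0,26],
  ],
  force=50,
)

```text
t: 25.88
tcp_pos: [0.4498, -0.137, 0.0269]
orientation: [[-0.0, 1.0, 0.002], [1.0, 0.0, -0.001], [-0.001, 0.002, -1.0]]
wrist_force: [-0.5, 1.7, 7.0]
width: 0.0283
gripper_force: 49.3
```

jog_arm(
  motion=[
    [0,0,0,0,0,0,26],
    [0,0,-10,0,0,0,26],
    [0,0,-25,0,0,0,26],
    [0,0,-25,0,0,0,26],
    [0,0,-32,0,0,0,26],
  ],
)

```text
t: 26.3
tcp_pos: [0.448, -0.1364, 0.1184]
orientation: [[0.0, 1.0, -0.002], [1.0, -0.0, 0.001], [0.001, -0.002, -1.0]]
wrist_force: [1.5, -0.3, -2.0]
width: 0.0287
gripper_force: 49.7
```

jog_arm(
  motion=[
    [23,20,0,0,0,0,26],
    [23,20,0,0,0,0,26],
    [23,20,0,0,0,0,26],
    [23,20,0,0,0,0,26],
    [23,20,0,0,0,0,26],
  ],
)

```text
t: 26.72
tcp_pos: [0.5498, -0.0206, 0.1185]
orientation: [[0.0, 1.0, 0.001], [1.0, -0.0, -0.0], [-0.0, 0.001, -1.0]]
wrist_force: [0.7, -0.9, -1.3]
width: 0.0288
gripper_force: 49.8
```

jog_arm(
  motion=[
    [23,18,0,0,0,0,26],
    [0,0,0,0,0,0,26],
    [0,0,0,0,0,0,26],
    [0,0,0,0,0,0,26],
  ],
)

```text
t: 27.05
tcp_pos: [0.5664, 0.0011, 0.1179]
orientation: [[-0.0, 1.0, -0.001], [1.0, 0.0, -0.0], [-0.0, -0.001, -1.0]]
wrist_force: [-1.0, -0.0, -1.7]
width: 0.0283
gripper_force: 49.9
```

Held; wrist force is -1.7 N in z, about the weight's 2 N. Floor contact should come at about 0.030.

jog_arm(
  motion=[
    [0,0,24,0,0,0,26],
    [0,0,24,0,0,0,26],
    [0,0,24,0,0,0,26],
    [0,0,10,0,0,0,26],
    [0,0,3,0,0,0,26],
  ],
)

```text
t: 27.47
tcp_pos: [0.565, 0.0005, 0.0313]
orientation: [[0.001, 1.0, -0.004], [1.0, -0.001, 0.0], [0.0, -0.004, -1.0]]
wrist_force: [0.1, 0.7, -2.6]
width: 0.0284
gripper_force: 49.9
```

jog_arm(
  motion=[
    [0,0,1,0,0,0,26],
    [0,0,1,0,0,0,26],
    [0,0,0.5,0,0,0,26],
    [0,0,0,0,0,0,26],
    [0,0,0,0,0,0,26],
  ],
)

```text
t: 27.88
tcp_pos: [0.5675, 0.0011, 0.0311]
orientation: [[-0.0, 1.0, 0.001], [1.0, 0.0, -0.0], [-0.0, 0.001, -1.0]]
wrist_force: [-0.1, 0.2, -2.1]
width: 0.028
gripper_force: 49.9
```

jog_arm(
  motion=[
    [0,0,1,0,0,0,26],
    [0,0,0.6,0,0,0,26],
    [0,0,0,0,0,0,26],
    [0,0,0,0,0,0,26],
  ],
)

```text
t: 28.22
tcp_pos: [0.5674, 0.0011, 0.03]
orientation: [[-0.0, 1.0, 0.001], [1.0, 0.0, -0.0], [-0.0, 0.001, -1.0]]
wrist_force: [-3.4, -0.1, 10.9]
width: 0.0285
gripper_force: 51.5
```

Contact. I'll release, lift, and back away for a check.

jog_arm(
  motion=[
    [0,0,-0.6,0,0,0,43],
    [0,0,0,0,0,0,43],
    [0,0,0,0,0,0,43],
    [0,0,-10,0,0,0,43],
    [0,0,-25,0,0,0,50],
  ],
)

```text
t: 28.63
tcp_pos: [0.5646, 0.0014, 0.0625]
orientation: [[0.0, 1.0, -0.005], [1.0, -0.0, 0.001], [0.001, -0.005, -1.0]]
wrist_force: [-0.4, -0.0, 0.4]
width: 0.0497
gripper_force: 0.0
```

jog_arm(
  motion=[
    [0,0,-25,0,0,0,60],
    [0,0,-30,0,0,0,60],
    [0,0,-30,0,0,0,60],
    [0,-20,-30,0,0,0,60],
    [0,-25,-20,0,0,0,60],
  ],
)

```text
t: 29.05
tcp_pos: [0.5234, 0.0009, 0.2026]
orientation: [[-0.0, 1.0, 0.004], [1.0, 0.0, -0.001], [-0.001, 0.004, -1.0]]
wrist_force: [0.1, 0.4, 0.4]
width: 0.06
gripper_force: 0.0
```

jog_arm(
  motion=[
    [0,-25,0,0,0,0,60],
    [0,-25,0,0,0,0,60],
    [0,-25,0,0,0,0,60],
    [0,-25,0,0,0,0,60],
    [0,-25,0,0,0,0,60],
  ],
)

```text
t: 29.47
tcp_pos: [0.3957, 0.0012, 0.1999]
orientation: [[-0.0, 1.0, 0.001], [1.0, 0.0, -0.0], [-0.0, 0.001, -1.0]]
wrist_force: [-0.4, -1.7, 0.3]
width: 0.06
gripper_force: 0.0
```

jog_arm(
  motion=[
    [0,-20,0,0,0,0,60],
    [0,0,0,0,0,0,60],
    [0,0,0,0,0,0,60],
  ],
)

```text
t: 29.72
tcp_pos: [0.3767, 0.0012, 0.2001]
orientation: [[0.0, 1.0, 0.001], [1.0, -0.0, -0.0], [-0.0, 0.001, -1.0]]
wrist_force: [-0.2, 0.1, -0.5]
width: 0.0599
gripper_force: 0.0
```

```bash
python3 - <<'E'
from h import *
a=cams.capture('scene')[110:310,90:490,::-1]; b=cams.capture('top')[120:270,120:520,::-1]
a=cv2.resize(a,(750,375),interpolation=3); b=cv2.resize(b,(590,221),interpolation=3); b=cv2.copyMakeBorder(b,0,0,0,160,0)
cv2.imwrite('pics/fin.png',np.vstack([a,b])); s=manip.observe(); print(s['t'],s['tcp_pos'])
E
```

```text
29.8167 [0.37799576 0.00099379 0.19993612]
```

View pics/fin.png

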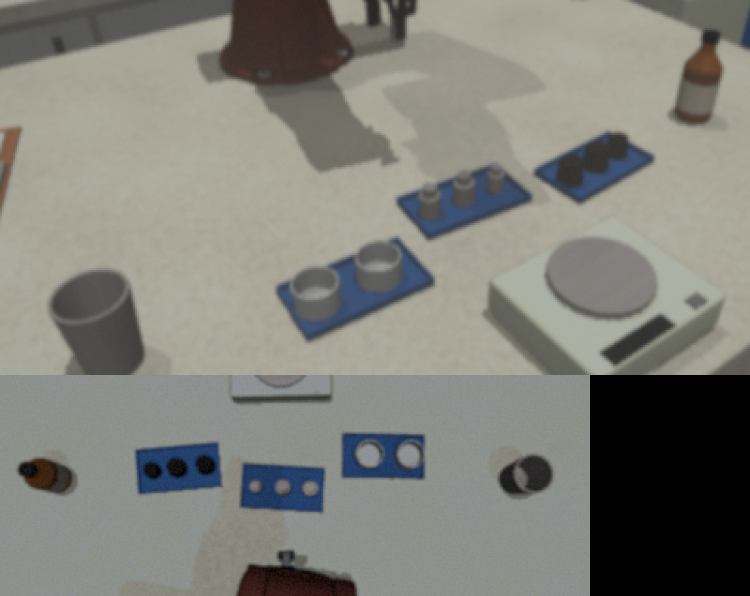

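All five pieces stand upright in the right trays in both views: tins at (315,292)/(378,265), weights at (430–495,185), stoppers at (570–617,157). The bottle and beaker look undisturbed, and the arm is clear.

```bash
python3 -c "
from station import manip
print(manip.job_done())"
```

```text
the job is handed in; nothing more can be done
None
```

I put all five pieces upright in their matching trays, released them, and handed the job in after about 30 s of robot time; the bottle and beaker were not touched, and no verdict came back.

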